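Clear the sharpening board and find the thread of the sharpener lid

ROBOT

A 7-joint arm with a two-finger parallel gripper is mounted at the origin on the work surface. World frame = base frame: x ahead of the robot, y to its left, z up, the work surface at z = 0. Lengths are in m, angles in rad, forces in N, time in s.
With the tool pointing down it reaches from about 0.425 to 0.825 m from the base axis. Payload 3.6 kg.
Tool frame: the origin (TCP) lies at the very end of the fingers, on their centre line; the grasp point (between the pads) lies 19 mm behind it; z points along the fingers, y is the line along which they close (so a half turn about z gives the same grasp; the last joint's range is limited). The gripper opens to 93 mm and grips with 3 to 60 N. Pads are 15 mm wide; open, the fingers measure 128 mm over their backs; the gripper's body (75 mm by 188 mm) begins 65 mm behind the grasp point.
Start: joints at [-1.325, 0.615, -0.013, 1.423, 0.008, 1.103, -0.04], TCP at [0.175, 0.626, 0.219] pointing down, gripper open.
Joint ranges: [-3.12, 3.12], [-0.3, 2.06], [-1.34, 1.32], [0.26, 2.42], [-1.36, 4.5], [0.01, 1.98], [-2.84, 2.84]. Speed limits (rad/s): [2.79, 2.79, 3.14, 3.14, 3.14, 3.14, 3.14].

INTERFACE

Orientations are given as a unit quaternion [w, x, y, z].
In Python, from bench import telemetry, imaging, manip gives the robot as it stands.
- The arm moves only by the tool carry_out, never from a script. Its argument "targets" is a list of rows, each a list of 7 numbers: the opening, from 0 (shut) to 1 (fully open), then the shift along the world's x, y, z in mm, then the turn, a rotation vector about the world's x, y, z in degrees. A call has 1 to 5 rows; each row shifts and turns the commanded pose from where the row before left it; what a row does not reach is not made up. A row lasts 1/10 s, in which the tool goes at most 50 mm and 8.59 degrees, less where a joint would pass 70% of its speed; a pose out of reach is approached as far as the arm can. A call with a gripper value outside its range is refused whole. The fingers move at their own pace and stop on an object; the grip force is fixed at half the most. Time passes only in rows, so rows that do not move let the fingers close. It gives the time, the measured TCP pose, the force, the opening and the grip force at its end, in the units of the state.
- telemetry.state(): the state, without advancing time (a new reading comes with each control period).
- imaging.get_image(name): name is "side" or "top"; returns the picture (400x640x3 uint8, red, green, blue); there is no depth.
- imaging.camera_params(name): a dict with "fx", "fy", "cx", "cy" (pixels), "R" (3x3) and "t" (3): a world point X has camera coordinates R X + t. Camera axes: x right, y down, z forward; pixel columns grow to the right and rows downward; lengths in m; the calibration is good to about 2 mm. A picture is of the moment at which its call begins. camera_params takes no time and is no camera call.
- manip.close_job(): hands the job in; it is judged then, once.
The state is a dict: "time_s": time; "q": joint angles; "dq": joint speeds; "joint_efforts": joint torques, N m; "eef_pos": TCP position; "tool_rot": TCP orientation; "ft_force": force on the tool from outside, world axes, zero at the start; "moment": the same for the moment, N m; "width": opening from 0.0 (shut) to 1.0 (fully open); "grasp_force": force on a finger pad.
Only numpy, scipy, OpenCV 4.12 (cv2) and the standard library are available. Lean on these libraries where they do the work, as an engineer would, in place of code of your own. Each camera call takes 0.05 s, during which the arm holds its last target. There are 200 camera calls.

TASK

Tidy the pencil-sharpening board: with the wooden duster, and not with bare fingers, sweep all four loose pencil chips off the board into the open aluminium tin at its end, then set the duster down flat on its felt, on the board or the desk. After that open the tub sharpener: its screw lid may have an ordinary or a left-hand thread, so if it will not loosen one way try the other, and finish while still holding the lid, kept level and lifted clear straight above the tub, so that the tub can be emptied. Leave the stapler, pen holder, paperweight and tiffin where they stand.

Things in the scene. Friction and masses are not known exactly. Their poses are not given: they have to be found in the camera images.
- board: white sharpening board, fixed to the desk, 200 mm along its x (+-100), 310 mm along its y (-160 to +150 mm), 20 mm thick; yaw varies. Origin: on the desk surface, z up. The chips lie where y is below +15 mm. The tub sharpener stands at x +45, y +110 mm, the pencil block at x -55, y +110 mm.
- block (a point): top centre of a fixed wooden pencil block on the board, 56 x 56 mm, its top 105 mm above the desk; three pencil stubs stand up to 34 mm out of it. Not to be handled.
- tin: open aluminium pencil tin, fixed against the board's y = -160 mm edge and turned with the board: 200 mm along x, 75 mm along y, rim 14 mm high (6 mm below the board's top), walls and floor 2 mm. Origin: centre of its underside, on the desk; same axes as the board.
- tub (a point): centre of the shoulder of the blue tub sharpener (body 44 mm diameter, screwed to the board, axis vertical), 75 mm above the desk, directly under the closed lid. Same axes as the board.
- lid: red ribbed round screw lid of the tub sharpener, 48 mm diameter, 30 mm high, 50 g; two black pencil holes in its top (larger at its +x, smaller at -x, about 10 mm off centre). Origin: centre of its lower edge, z up; closed it is 76 mm above the desk (lid top 106 mm). It starts fully tight. The tub is narrower than the lid, so fingertips may reach just below its edge.
- thread (a point): top centre of the lid. Its three-start lug thread is right-hand (loosens counter-clockwise from above) or left-hand; it cannot be seen and changes from run to run. Wrong way: a hard stop within 3 degrees. Right way: it turns easily without rising, is held down at first, lifts straight off when 55 to 85 degrees from tight (21 mm of neck inside), and meets a stop near 90.
- duster: wooden-backed felt duster, the scraper block, 150 g: felt and base 140 mm along x, 50 mm along y, 26 mm high, with a grip ridge on top 120 mm along x, 30 mm along y, from 26 to 60 mm high. Origin: centre of the felt's underside, z up. Starts flat on the desk.
- chip1: hard chip whittled off a pencil, wood brown with a red painted edge, a flat block 26 x 16 x 7 mm, about 10 g. Origin: centre of its underside. Starts flat on the open part of the board at any yaw.
- chip2: hard chip whittled off a pencil, wood brown with a green painted edge, a flat block 26 x 16 x 7 mm, about 10 g. Origin: centre of its underside. Starts flat on the open part of the board at any yaw.
- chip3: hard chip whittled off a pencil, wood brown with a yellow painted edge, a flat block 26 x 16 x 7 mm, about 10 g. Origin: centre of its underside. Starts flat on the open part of the board at any yaw.
- chip4: hard chip whittled off a pencil, wood brown with a blue painted edge, a flat block 26 x 16 x 7 mm, about 10 g. Origin: centre of its underside. Starts flat on the open part of the board at any yaw.
- stapler: chrome-plated stapler, loose bystander, 135 x 36 mm, 50 mm high, long along its x. Origin: centre of its underside.
- pen_holder: white ceramic pen holder, loose bystander, 80 mm diameter, 100 mm high, pens stand out to 155 mm. Origin: centre of its underside.
- paperweight: clear glass paperweight dome, loose bystander, 76 mm diameter, 38 mm high. Origin: centre of its underside.
- tiffin: round green plastic tiffin with lid, loose bystander, 130 mm diameter, 69 mm high. Origin: centre of its underside.
Not all that is in view belongs to the job. Several things look just like the duster: the one meant starts farthest to the robot's left. Several things have the shape of the lid; the one meant has the colours described above.

How it is judged:
By the outcome, as a careful person would: the job done as asked, in the order asked, and still so for the second after the job is handed in, while the arm keeps its last pose, push and grip.
It also fails if it takes over 64 s, if anything falls off the work surface, if the arm or the gripper's body presses on something with over 40 N, if the wrist force passes 120 N, or if a joint passes its speed limit or range.

## Working session

There is one attempt and no reset: what is moved stays moved. The work goes in short steps, Python scripts to look and compute and a tool call to move; the robot and the scene stay as the last step left them, time stands still between calls to the robot, and variables do not carry over. Pictures are saved under pics/ and viewed, at most 13 in all, crops included, and the job is handed in when it is done.

Besides the shell and the picture viewer there is one more tool, called after ">>>" by a JSON object that holds its "api" and its "payload", one argument or row to a line. carry_out: Moves the arm, as the interface text tells. Its arguments: {"type":"object","properties":{"targets":{"type":"array","items":{"type":"array","items":{"type":"number"}}}},"required":["targets"]}

```bash
mkdir -p pics
cat > h.py <<'E'
import numpy as np,cv2
from bench import telemetry,imaging,manip
def snap(n,f):
    im=imaging.get_image(n); cv2.imwrite('pics/'+f,im[:,:,::-1]); return im
def ray(n,u,v,z):
    c=imaging.camera_params(n);R=np.array(c['R']);t=np.array(c['t'])
    d=R.T@np.array([(u-c['cx'])/c['fx'],(v-c['cy'])/c['fy'],1]);o=-R.T@t
    return o+d*(z-o[2])/d[2]
def proj(n,X):
    c=imaging.camera_params(n);p=np.array(c['R'])@np.array(X)+np.array(c['t'])
    return c['fx']*p[0]/p[2]+c['cx'],c['fy']*p[1]/p[2]+c['cy']
E
python3 - <<'E'
from h import *
for n in('top','side'):
    snap(n,n+'0.png');c=imaging.camera_params(n);R=np.array(c['R']);print(n,c['fx'],-R.T@np.array(c['t']),R.round(2).tolist())
s=telemetry.state();print({k:np.round(s[k],3).tolist() for k in s})
E
```

```text
top 366.27382143518753 [ 0.41330827 -0.04725485  0.95584101] [[0.01, -1.0, -0.02], [-0.98, -0.01, -0.17], [0.17, 0.02, -0.98]]
side 392.0343442802394 [ 0.31046369 -0.69712859  0.89122606] [[0.94, -0.35, 0.0], [-0.27, -0.72, -0.65], [0.23, 0.6, -0.76]]
{'time_s': 0.1, 'q': [-1.325, 0.616, -0.013, 1.425, 0.008, 1.103, -0.04], 'dq': [0.002, -0.001, -0.001, -0.005, -0.001, -0.001, -0.001], 'joint_efforts': [0.001, -46.005, 0.21, -16.625, -0.061, 0.017, 0.0], 'eef_pos': [0.175, 0.625, 0.218], 'tool_rot': [-0.0, 0.136, 0.991, -0.001], 'ft_force': [-0.114, -0.165, -1.115], 'moment': [0.025, 0.016, 0.025], 'grasp_force': 0.0, 'width': 1.003}
```

View pics/top0.png

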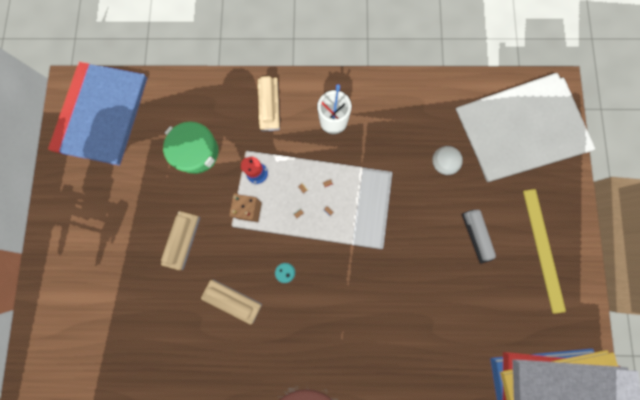

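View pics/side0.png

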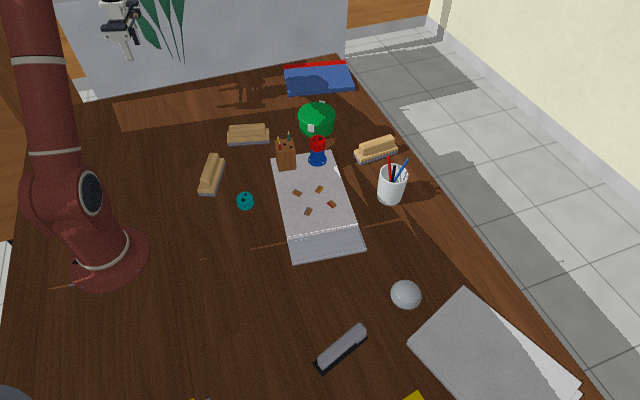

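Top view: the board runs from (246,152)/(232,226) to the tin at (392,172)/(383,248). The lid is at (252,166) and the block at (245,208). The chips are near (302,188), (328,183), (298,213) and (328,211). The leftmost duster is at (180,240). The side view agrees with this. I'll zoom in for pixel accuracy.

Run:
```python
from h import *
im=cv2.imread('pics/top0.png')
cv2.imwrite('pics/topc.png',cv2.resize(im[140:285,155:400],None,fx=3.25,fy=3.25,interpolation=cv2.INTER_CUBIC))
print(proj('top',[.175,.625,.218]),proj('side',[.175,.625,.218]))
for n,u,v,z in [('b-++',246,152,.02),('b-+-',232,226,.02),('tin+',392,172,.014),('tin-',383,248,.014),('lid',250,163,.106),('block',245,202,.105),('dust',181,238,.06),('c',302,188,.027),('c',328,183,.027),('c',298,213,.027),('c',328,211,.027)]:
    print(n,ray('top',u,v,z).round(3))
```

```text
(np.float64(-27.78638501445124), np.float64(381.1439290885437)) (np.float64(133.69907897259515), np.float64(51.52204699531114))
b-++ [0.687 0.169 0.02 ]
b-+- [0.49  0.196 0.02 ]
tin+ [ 0.636 -0.218  0.014]
tin- [ 0.438 -0.19   0.014]
lid [0.634 0.138 0.106]
block [0.54  0.146 0.105]
dust [0.456 0.309 0.06 ]
c [0.589 0.018 0.027]
c [ 0.603 -0.049  0.027]
c [0.524 0.027 0.027]
c [ 0.53  -0.05   0.027]
```

View pics/topc.png

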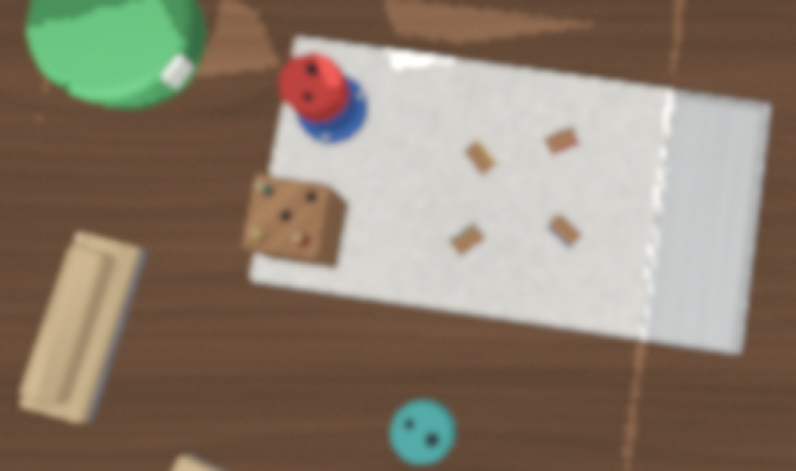

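Close-up: the board and tin corners are sharp. The duster's base corners are at crop pixels (77,232), (145,250), (90,422) and (20,405). The chips are well apart, all on the open area of the board. Next I fit the poses with the known sizes.

```bash
cat >> h.py <<'E'
from scipy.optimize import least_squares
def fit(n,pts,uv,p0):
    pts=np.array(pts,float);uv=np.array(uv,float)
    def w(p):
        c,s=np.cos(p[2]),np.sin(p[2]);return np.c_[p[0]+c*pts[:,0]-s*pts[:,1],p[1]+s*pts[:,0]+c*pts[:,1],pts[:,2]]
    r=least_squares(lambda p:(np.array([proj(n,X) for X in w(p)])-uv).ravel(),p0,x_scale=[.1,.1,1],loss='soft_l1')
    return r.x,r.fun.reshape(-1,2)
def full(c): return np.array([[155+(a+.5)/3.25-.5,140+(b+.5)/3.25-.5] for a,b in c])
E
python3 - <<'E'
from h import *
p,r=fit('top',[[.1,.15,.02],[-.1,.15,.02],[.1,-.16,.02],[-.1,-.16,.02],[.1,-.235,.014],[-.1,-.235,.014]],full([(295,37),(250,281),(672,92),(643,340),(770,104),(742,353)]),[.56,.0,.1])
print('board',p.round(4),np.degrees(p[2]),r.round(1).tolist())
c,s=np.cos(p[2]),np.sin(p[2]);R=np.array([[c,-s],[s,c]])
def B(x,y): return p[:2]+R@[x,y]
print('lid',B(.045,.11),'meas',ray('top',*full([(310,86)])[0],.106)[:2],'block',B(-.055,.11))
for q in [(481,157),(562,140),(467,239),(564,230)]:
    X=ray('top',*full([q])[0],.025)[:2];print('chip',X.round(3),(R.T@(X-p[:2])).round(3))
d,r=fit('top',[[.07,.025,.026],[.07,-.025,.026],[-.07,-.025,.026],[-.07,.025,.026]],full([(77,232),(145,250),(90,422),(20,405)]),[.45,.3,-.2])
print('duster',d.round(4),np.degrees(d[2]),r.round(1).tolist())
d,r=fit('top',[[.06,.015,.06],[.06,-.015,.06],[-.06,-.015,.06],[-.06,.015,.06]],full([(85,245),(112,250),(65,405),(40,400)]),[.45,.3,-.2])
print('ridge',d.round(4),np.degrees(d[2]),r.round(1).tolist())
for q in[(231-155,0)]:pass
print('tiffin',ray('top',190,147,.069),'holder',ray('top',334,112,.1))
E
```

```text
board [ 0.5682  0.0331 -0.1351] -7.742261982134881 [[0.8, 0.6], [0.7, 0.1], [0.8, -0.4], [-0.2, -0.5], [-1.2, 0.4], [-1.4, -0.1]]
lid [0.6276166  0.13602181] meas [0.62651943 0.13758732] block [0.52852819 0.14949352]
chip [0.589 0.016] [ 0.023 -0.014]
chip [ 0.604 -0.048] [ 0.046 -0.076]
chip [0.524 0.026] [-0.043 -0.013]
chip [ 0.531 -0.05 ] [-0.025 -0.088]
duster [ 0.453   0.3241 -0.2486] -14.246026808906565 [[1.4, -0.1], [-1.1, -0.7], [-1.5, 0.3], [1.2, 0.3]]
ridge [ 0.4529  0.3163 -0.211 ] -12.091585653153249 [[-1.8, -0.8], [1.6, 0.3], [2.2, 0.9], [-1.9, -0.3]]
tiffin [0.68463816 0.30003611 0.069     ] holder [ 0.76648854 -0.0629799   0.1       ]
```

Board yaw is -7.7° and the predicted lid position matches the measured one within 2 mm. The duster is at about (0.453, 0.320) with yaw -13°. I'll grip its ridge 18 mm toward +x so the gripper body clears the pencil stubs.

>>> {"api": "carry_out", "payload": {
  "targets": [
    [1,33,-34,0,0,0,1],
    [1,33,-34,0,0,0,1],
    [1,33,-34,0,0,0,0.5],
    [1,33,-34,0,0,0,0],
    [1,33,-34,0,0,0,0]
  ]
}}

```text
time_s: 0.6
eef_pos: [0.341, 0.4542, 0.2183]
tool_rot: [-0.0, 0.114, 0.993, -0.0]
ft_force: [-0.4, 0.5, -0.2]
width: 0.998
grasp_force: 0.0
```

>>> {"api": "carry_out", "payload": {
  "targets": [
    [1,33,-34,0,0,0,0],
    [1,33,-34,0,0,0,0],
    [1,33,-34,0,0,0,0],
    [1,31,-37,0,0,0,0],
    [1,0,0,-20,0,0,0]
  ]
}}

```text
time_s: 1.1
eef_pos: [0.478, 0.3089, 0.2005]
tool_rot: [0.005, 0.122, 0.993, -0.001]
ft_force: [0.2, -0.2, 0.3]
width: 0.999
grasp_force: 0.0
```

Run:
```python
from h import *
snap('side','side1.png');im=cv2.imread('pics/side1.png')
cv2.imwrite('pics/side1c.png',cv2.resize(im[60:230,150:400],None,fx=3.2,fy=3.2,interpolation=cv2.INTER_CUBIC))
s=telemetry.state();print(s['eef_pos'],s['tool_rot'],s['time_s'],s['q'])
# predicted duster corners in crop
d=(.453,.320,np.radians(-13));c,n=np.cos(d[2]),np.sin(d[2])
for x,y,z in[(.07,.025,.026),(.07,-.025,.026),(-.07,-.025,.026),(-.07,.025,.026),(.06,.015,.06),(.06,-.015,.06),(-.06,-.015,.06),(-.06,.015,.06)]:
    u,v=proj('side',[d[0]+c*x-n*y,d[1]+n*x+c*y,z]);print(x,y,z,round((u-150)*3.2),round((v-60)*3.2))
```

```text
[0.47212466 0.31135807 0.19562049] [-6.65058635e-04  1.18804773e-01  9.92914262e-01 -2.50051558e-03] 1.15 [-6.27695645e-01  5.08208385e-01  6.85777380e-03  1.70193624e+00
 -6.76027249e-04  9.35814731e-01  7.11328339e-01]
0.07 0.025 0.026 377 219
0.07 -0.025 0.026 380 250
-0.07 -0.025 0.026 243 261
-0.07 0.025 0.026 244 230
0.06 0.015 0.06 365 200
0.06 -0.015 0.06 367 219
-0.06 -0.015 0.06 248 229
-0.06 0.015 0.06 248 210
```

View pics/side1c.png

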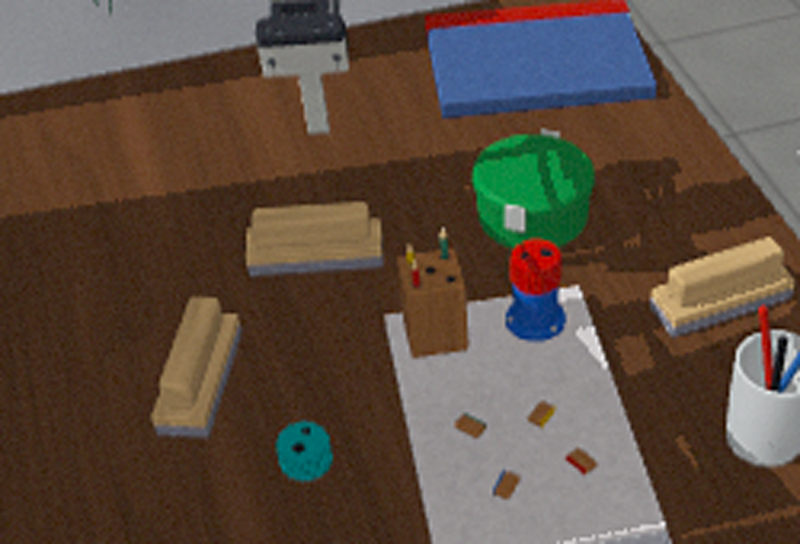

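The side crop shows the duster within about 2 px of the prediction, with base corners (380,250) and (248,260). I descend and grip.

>>> {"api": "carry_out", "payload": {
  "targets": [
    [1,0,4,-45,0,0,0],
    [1,0,0,-45,0,0,0],
    [1,0,0,-42,0,0,0],
    [1,0,0,-28,0,0,0],
    [1,0,0,0,0,0,0]
  ]
}}

```text
time_s: 1.65
eef_pos: [0.4661, 0.3201, 0.0347]
tool_rot: [-0.004, 0.113, 0.994, -0.003]
ft_force: [-0.5, 0.3, -0.1]
width: 1.001
grasp_force: 0.0
```

>>> {"api": "carry_out", "payload": {
  "targets": [
    [0.2,0,0,0,0,0,0],
    [0.2,0,0,0,0,0,0],
    [0.2,0,0,0,0,0,0],
    [0.2,0,0,0,0,0,0],
    [0.2,0,0,0,0,0,0]
  ]
}}

```text
time_s: 2.15
eef_pos: [0.4705, 0.3213, 0.0396]
tool_rot: [0.001, 0.114, 0.993, 0.001]
ft_force: [-1.3, 0.8, 0.1]
width: 0.617
grasp_force: 0.0
```

>>> {"api": "carry_out", "payload": {
  "targets": [
    [0.2,0,0,0,0,0,0],
    [0.2,0,0,0,0,0,0],
    [0.2,0,0,0,0,0,0],
    [0.2,0,0,0,0,0,0],
    [0.2,0,0,0,0,0,0]
  ]
}}

```text
time_s: 2.65
eef_pos: [0.4702, 0.3212, 0.0387]
tool_rot: [0.0, 0.114, 0.993, 0.0]
ft_force: [1.3, 0.6, 0.1]
width: 0.318
grasp_force: 29.8
```

Run:
```python
from h import *
for i in range(4):
    imaging.get_image('side');s=telemetry.state();print(s['eef_pos'].round(4) if hasattr(s['eef_pos'],'round') else s['eef_pos'],s['tool_rot'],s['width'],s['grasp_force'],np.round(s['ft_force'],1))
```

```text
[0.4702 0.3212 0.0387] [1.07642016e-04 1.14213745e-01 9.93456174e-01 1.98226229e-04] 0.32029014460524374 29.76041078567505 [ 0.8  1.6 -0.2]
[0.4703 0.3212 0.0387] [1.29867335e-04 1.14255851e-01 9.93451327e-01 2.12413150e-04] 0.3215679073443847 29.759985208511353 [0.3 0.9 0.5]
[0.4702 0.3212 0.0387] [1.12938658e-04 1.14233902e-01 9.93453858e-01 1.87215777e-04] 0.3232103656782831 29.762106835842133 [-0.3  1.1 -0.1]
[0.4702 0.3212 0.0387] [1.12081275e-04 1.14270036e-01 9.93449701e-01 1.96687923e-04] 0.3225910918323463 29.76377785205841 [1.3 1.3 0.4]
```

Gripped at 30 mm width, as expected. Now I lift over the block and carry the duster to the board behind the chips, turning it square to the board.

>>> {"api": "carry_out", "payload": {
  "targets": [
    [0.2,0,0,30,0,0,0],
    [0.2,0,0,45,0,0,0],
    [0.2,0,0,45,0,0,0],
    [0.2,0,0,40,0,0,0],
    [0.2,10,-20,0,0,0,1]
  ]
}}

```text
time_s: 3.35
eef_pos: [0.4809, 0.3065, 0.2044]
tool_rot: [0.004, 0.102, 0.995, 0.005]
ft_force: [0.7, 0.7, -1.1]
width: 0.322
grasp_force: 29.8
```

>>> {"api": "carry_out", "payload": {
  "targets": [
    [0.2,20,-41,0,0,0,1],
    [0.2,20,-41,0,0,0,1],
    [0.2,20,-41,0,0,0,1],
    [0.2,20,-41,0,0,0,1.4],
    [0.2,20,-41,0,0,0,0]
  ]
}}

```text
time_s: 3.85
eef_pos: [0.5798, 0.0938, 0.198]
tool_rot: [-0.001, 0.067, 0.998, -0.0]
ft_force: [1.2, 0.8, -1.5]
width: 0.323
grasp_force: 29.8
```

>>> {"api": "carry_out", "payload": {
  "targets": [
    [0.2,10,-24,0,0,0,0],
    [0.2,0,0,-20,0,0,0],
    [0.2,0,0,-20,0,0,0],
    [0.2,0,0,0,0,0,0],
    [0.2,0,0,0,0,0,0]
  ]
}}

```text
time_s: 4.35
eef_pos: [0.5895, 0.0719, 0.1582]
tool_rot: [-0.001, 0.067, 0.998, -0.0]
ft_force: [0.4, 0.4, -1.4]
width: 0.323
grasp_force: 29.8
```

Run:
```python
from h import *
im=snap('side','side2.png');im=snap('top','top2.png')
a=cv2.imread('pics/side2.png')[60:270,230:430];b=cv2.imread('pics/top2.png')[100:310,190:400]
cv2.imwrite('pics/both2.png',np.hstack([cv2.resize(a,(400,420),interpolation=cv2.INTER_CUBIC),cv2.resize(b,(400,420)[::1],interpolation=cv2.INTER_CUBIC)]))
s=telemetry.state();print(s['eef_pos'],s['tool_rot'],s['time_s'],s['width'],np.round(s['ft_force'],1))
```

```text
[0.59059586 0.07222268 0.15956424] [7.23527524e-04 6.71726738e-02 9.97741099e-01 9.21032254e-05] 4.45 0.3217497232637053 [ 0.7  0.7 -1.5]
```

View pics/both2.png

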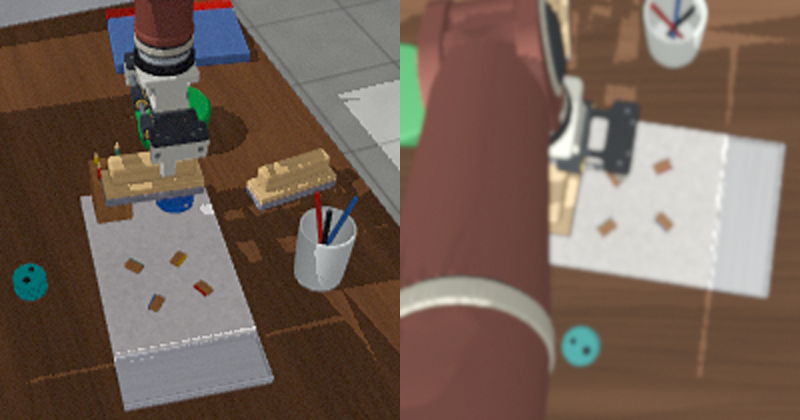

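The duster hangs level behind the chips, in front of the block and clear of the stubs. Lowering onto the board.

>>> {"api": "carry_out", "payload": {
  "targets": [
    [0.2,0,0,-35,0,0,0],
    [0.2,0,0,-35,0,0,0],
    [0.2,0,0,-20,0,0,0],
    [0.2,0,0,-5,0,0,0],
    [0.2,0,0,0,0,0,0]
  ]
}}

```text
time_s: 4.95
eef_pos: [0.5905, 0.0722, 0.064]
tool_rot: [0.0, 0.067, 0.998, 0.0]
ft_force: [0.2, -0.0, -1.0]
width: 0.324
grasp_force: 29.8
```

>>> {"api": "carry_out", "payload": {
  "targets": [
    [0.2,0,0,-2,0,0,0],
    [0.2,0,0,-2,0,0,0],
    [0.2,0,0,-2,0,0,0],
    [0.2,0,0,0,0,0,0],
    [0.2,0,0,0,0,0,0]
  ]
}}

```text
time_s: 5.45
eef_pos: [0.5909, 0.0721, 0.0586]
tool_rot: [0.001, 0.067, 0.998, 0.0]
ft_force: [-0.8, -0.3, 2.4]
width: 0.32
grasp_force: 29.8
```

Felt contacts at the expected height with about 4 N. Sweeping slowly along board -y.

>>> {"api": "carry_out", "payload": {
  "targets": [
    [0.2,-0.7,-5,0,0,0,0],
    [0.2,-1.1,-8,0,0,0,0],
    [0.2,-1.2,-9,0,0,0,0],
    [0.2,-1.2,-9,0,0,0,0],
    [0.2,-1.2,-9,0,0,0,0]
  ]
}}

```text
time_s: 5.95
eef_pos: [0.5857, 0.0327, 0.0586]
tool_rot: [0.001, 0.067, 0.998, 0.001]
ft_force: [0.5, 3.4, 6.4]
width: 0.321
grasp_force: 29.8
```

>>> {"api": "carry_out", "payload": {
  "targets": [
    [0.2,-1.2,-9,0,0,0,0],
    [0.2,-1.2,-9,0,0,0,0],
    [0.2,-1.2,-9,0,0,0,0],
    [0.2,-1.2,-9,0,0,0,0],
    [0.2,-1.2,-9,0,0,0,0]
  ]
}}

```text
time_s: 6.45
eef_pos: [0.5797, -0.0123, 0.0586]
tool_rot: [0.001, 0.067, 0.998, 0.001]
ft_force: [0.7, 4.0, 6.2]
width: 0.322
grasp_force: 29.8
```

>>> {"api": "carry_out", "payload": {
  "targets": [
    [0.2,-1.2,-9,0,0,0,0],
    [0.2,-1.2,-9,0,0,0,0],
    [0.2,-1.1,-8,0,0,0,0],
    [0.2,-0.8,-6,0,0,0,0],
    [0.2,0,0,0,0,0,0]
  ]
}}

```text
time_s: 6.95
eef_pos: [0.5751, -0.0461, 0.0586]
tool_rot: [0.001, 0.068, 0.998, 0.0]
ft_force: [0.7, 1.1, 5.9]
width: 0.321
grasp_force: 29.8
```

Run:
```python
from h import *
snap('side','side3.png');snap('top','top3.png')
a=cv2.imread('pics/side3.png')[130:280,250:400];b=cv2.imread('pics/top3.png')[120:270,260:410]
cv2.imwrite('pics/both3.png',np.hstack([cv2.resize(x,(400,400),interpolation=cv2.INTER_CUBIC) for x in(a,b)]))
```

```text
(no output)
```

View pics/both3.png

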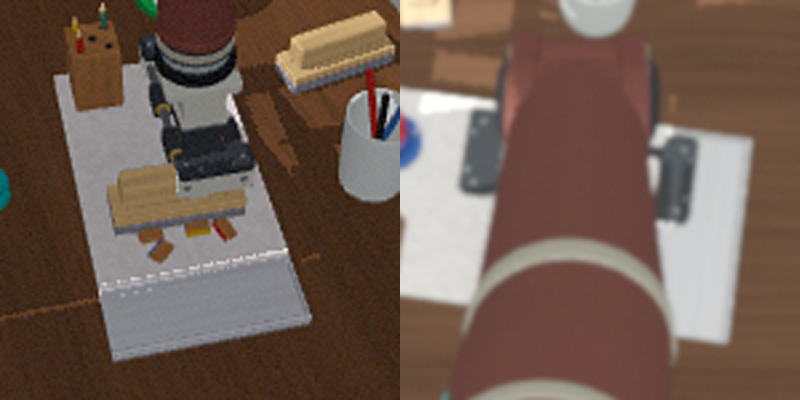

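All four chips lie in front of the felt, within its width: green and blue near (150,240), yellow at (197,228), red at (225,228). Finishing the sweep more slowly.

>>> {"api": "carry_out", "payload": {
  "targets": [
    [0.2,-0.6,-4.5,0,0,0,0],
    [0.2,-0.6,-4.5,0,0,0,0],
    [0.2,-0.6,-4.5,0,0,0,0],
    [0.2,-0.6,-4.5,0,0,0,0],
    [0.2,-0.6,-4.5,0,0,0,0]
  ]
}}

```text
time_s: 7.55
eef_pos: [0.5723, -0.0665, 0.0586]
tool_rot: [0.001, 0.067, 0.998, 0.001]
ft_force: [0.8, 4.2, 5.5]
width: 0.323
grasp_force: 29.8
```

>>> {"api": "carry_out", "payload": {
  "targets": [
    [0.2,-0.6,-4.5,0,0,0,0],
    [0.2,-0.6,-4.5,0,0,0,0],
    [0.2,-0.6,-4.5,0,0,0,0],
    [0.2,-0.6,-4.5,0,0,0,0],
    [0.2,-0.6,-4.5,0,0,0,0]
  ]
}}

```text
time_s: 8.05
eef_pos: [0.5692, -0.089, 0.0586]
tool_rot: [0.001, 0.067, 0.998, 0.001]
ft_force: [0.6, 3.9, 6.8]
width: 0.323
grasp_force: 29.8
```

>>> {"api": "carry_out", "payload": {
  "targets": [
    [0.2,-0.6,-4.5,0,0,0,0],
    [0.2,-0.6,-4.5,0,0,0,0],
    [0.2,-0.6,-4.5,0,0,0,0],
    [0.2,-0.6,-4.5,0,0,0,0],
    [0.2,0,0,0,0,0,0]
  ]
}}

```text
time_s: 8.55
eef_pos: [0.5666, -0.1083, 0.0586]
tool_rot: [0.001, 0.068, 0.998, 0.0]
ft_force: [-0.0, 1.6, 6.8]
width: 0.32
grasp_force: 29.8
```

>>> {"api": "carry_out", "payload": {
  "targets": [
    [0.2,-0.4,-3,0,0,0,0],
    [0.2,0,0,0,0,0,0],
    [0.2,0,0,0,0,0,0]
  ]
}}

```text
time_s: 8.85
eef_pos: [0.5663, -0.1107, 0.0586]
tool_rot: [0.001, 0.067, 0.998, 0.001]
ft_force: [-0.1, 2.4, 6.3]
width: 0.324
grasp_force: 29.8
```

Run:
```python
from h import *
snap('side','side4.png');snap('top','top4.png')
a=cv2.imread('pics/side4.png')[130:280,250:400];b=cv2.imread('pics/top4.png')[120:270,260:410]
cv2.imwrite('pics/both4.png',np.hstack([cv2.resize(x,(400,400),interpolation=cv2.INTER_CUBIC) for x in(a,b)]))
```

```text
(no output)
```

View pics/both4.png

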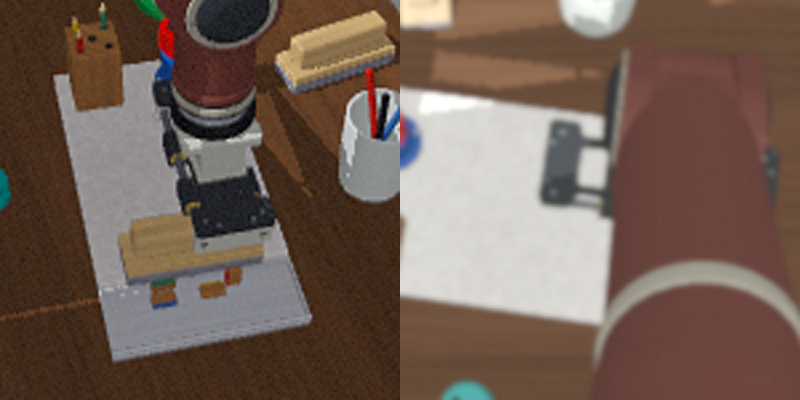

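Blue (163,297) and yellow (212,290) are in the tin. Green and red look tilted at the board edge, so I push a little further.

>>> {"api": "carry_out", "payload": {
  "targets": [
    [0.2,-0.5,-4,0,0,0,0],
    [0.2,-0.5,-4,0,0,0,0],
    [0.2,-0.5,-4,0,0,0,0],
    [0.2,0,0,0,0,0,0],
    [0.2,0,0,0,0,0,0]
  ]
}}

```text
time_s: 9.45
eef_pos: [0.5647, -0.123, 0.0586]
tool_rot: [0.001, 0.068, 0.998, 0.0]
ft_force: [0.2, 2.1, 6.3]
width: 0.323
grasp_force: 29.8
```

>>> {"api": "carry_out", "payload": {
  "targets": [
    [0.2,0,0,10,0,0,0],
    [0.2,0,0,20,0,0,0],
    [0.2,5,38,0,0,0,0],
    [0.2,6,42,0,0,0,0],
    [0.2,0,0,0,0,0,0]
  ]
}}

```text
time_s: 9.95
eef_pos: [0.5751, -0.0348, 0.0875]
tool_rot: [-0.001, 0.062, 0.998, 0.003]
ft_force: [-0.6, 0.4, -2.1]
width: 0.322
grasp_force: 29.8
```

Run:
```python
from h import *
snap('side','side5.png')
cv2.imwrite('pics/side5c.png',cv2.resize(cv2.imread('pics/side5.png')[150:275,255:405],None,fx=4,fy=4,interpolation=cv2.INTER_CUBIC))
s=telemetry.state();print(s['eef_pos'],s['time_s'])
```

```text
[ 0.57445425 -0.03929648  0.08733504] 10.0
```

View pics/side5c.png

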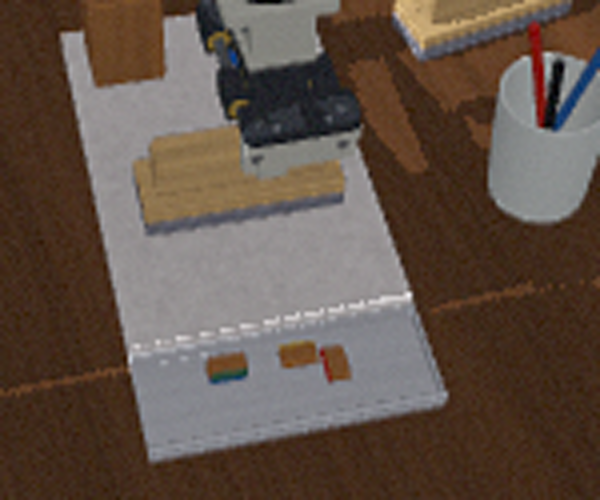

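All four chips are in the tin: green stacked on blue at (227,367), yellow at (297,353), red at (337,363). I set the duster down here, flat on the board.

>>> {"api": "carry_out", "payload": {
  "targets": [
    [0.2,0,0,-15,0,0,0],
    [0.2,0,0,-8,0,0,0],
    [0.2,0,0,-4,0,0,0],
    [0.2,0,0,-2,0,0,0],
    [0.2,0,0,0,0,0,0]
  ]
}}

```text
time_s: 10.5
eef_pos: [0.5749, -0.0441, 0.0588]
tool_rot: [-0.0, 0.068, 0.998, -0.0]
ft_force: [0.2, 0.4, -1.5]
width: 0.317
grasp_force: 29.8
```

>>> {"api": "carry_out", "payload": {
  "targets": [
    [1,0,0,0,0,0,0],
    [1,0,0,0,0,0,0],
    [1,0,0,0,0,0,0],
    [1,0,0,0,0,0,0],
    [1,0,0,0,0,0,0]
  ]
}}

```text
time_s: 11.0
eef_pos: [0.5752, -0.043, 0.0587]
tool_rot: [0.0, 0.067, 0.998, -0.0]
ft_force: [-0.9, 0.2, -0.5]
width: 0.702
grasp_force: 0.0
```

>>> {"api": "carry_out", "payload": {
  "targets": [
    [1,0,0,0,0,0,0],
    [1,0,0,0,0,0,0],
    [1,0,0,0,0,0,0],
    [1,0,0,0,0,0,0],
    [1,0,0,0,0,0,0]
  ]
}}

```text
time_s: 11.5
eef_pos: [0.5751, -0.043, 0.0586]
tool_rot: [-0.0, 0.067, 0.998, -0.0]
ft_force: [0.7, 0.2, -0.0]
width: 0.994
grasp_force: 0.0
```

>>> {"api": "carry_out", "payload": {
  "targets": [
    [1,0,0,30,0,0,0],
    [1,0,0,45,0,0,0],
    [1,0,0,45,0,0,0],
    [1,12,40,0,0,0,0],
    [1,13,45,0,0,0,0]
  ]
}}

```text
time_s: 12.0
eef_pos: [0.6016, 0.0399, 0.1811]
tool_rot: [0.002, 0.07, 0.998, -0.001]
ft_force: [0.4, 0.6, -0.4]
width: 1.0
grasp_force: 0.0
```

>>> {"api": "carry_out", "payload": {
  "targets": [
    [1,13,45,0,0,0,0],
    [1,13,40,0,0,0,0],
    [1,1,9.5,0,0,0,0],
    [1,0,0,0,0,0,0],
    [1,0,0,0,0,0,0]
  ]
}}

```text
time_s: 12.5
eef_pos: [0.6269, 0.1342, 0.1784]
tool_rot: [-0.0, 0.068, 0.998, -0.001]
ft_force: [-0.5, -0.4, -0.3]
width: 0.996
grasp_force: 0.0
```

Run:
```python
from h import *
snap('side','side6.png');snap('top','top6.png')
a=cv2.imread('pics/side6.png')[60:260,230:430];b=cv2.imread('pics/top6.png')[100:300,220:420]
cv2.imwrite('pics/both6.png',np.hstack([cv2.resize(x,(400,400),interpolation=cv2.INTER_CUBIC) for x in(a,b)]))
s=telemetry.state();print(s['eef_pos'],s['tool_rot'],s['time_s'],np.round(s['q'],2),s['width'])
# lid by side camera: red centroid at start
im=cv2.imread('pics/side0.png').astype(int);m=(im[:,:,2]>150)&(im[:,:,1]<60)&(im[:,:,0]<60);m[:,:300]=0;m[:,335:]=0;m[:130]=0;m[175:]=0
v,u=np.nonzero(m);print(u.mean(),v.mean(),u.min(),u.max(),v.min(),v.max(),proj('side',[.6276,.136,.091]),proj('side',[.6276,.136,.076]),proj('side',[.6276,.136,.106]))
im=cv2.imread('pics/top0.png').astype(int);m=(im[:,:,2]>120)&(im[:,:,1]<70)&(im[:,:,0]<70);m[:,:235]=0;m[:,270:]=0;m[:150]=0;m[185:]=0
v,u=np.nonzero(m);print(u.mean(),v.mean(),u.min(),u.max(),v.min(),v.max(),proj('top',[.6276,.136,.091]))
```

```text
[0.62714651 0.13322129 0.17870299] [-1.95310341e-05  6.93278887e-02  9.97593335e-01 -1.08649660e-03] 12.6 [-0.23  0.64 -0.03  1.5   0.03  1.    1.17] 0.9965743243430036
320.3939393939394 142.66666666666666 316 324 138 150 (np.float64(315.81809879980375), np.float64(142.89186074623694)) (np.float64(315.79578359267975), np.float64(146.57808649118016)) (np.float64(315.84084860859224), np.float64(139.1338436065176))
249.7314814814815 167.35185185185185 240 260 158 175 (np.float64(251.976418961948), np.float64(167.19756600026452))
```

View pics/both6.png

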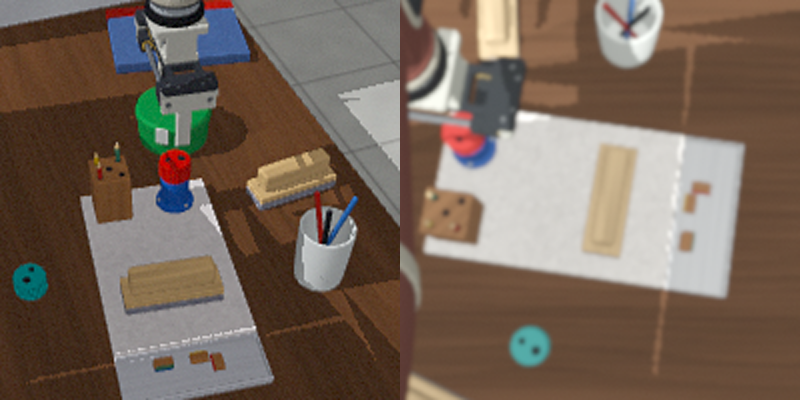

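The duster sits flat on the board and the chips are in the tin. The lid is below the gripper. I refine the lid's position from colour masks in both views while turning the tool so that both thread directions have joint range.

>>> {"api": "carry_out", "payload": {
  "targets": [
    [1,0,0,0,0,0,-7],
    [1,0,0,0,0,0,-7],
    [1,0,0,0,0,0,-6],
    [1,0,0,0,0,0,0]
  ]
}}

```text
time_s: 13.0
eef_pos: [0.6271, 0.1342, 0.1789]
tool_rot: [0.0, 0.241, 0.971, -0.001]
ft_force: [0.3, 0.1, -0.9]
width: 1.004
grasp_force: 0.0
```

Run:
```python
from h import *
def msk(f,u0,u1,v0,v1):
    h=cv2.cvtColor(cv2.resize(cv2.imread(f),None,fx=4,fy=4,interpolation=cv2.INTER_CUBIC),cv2.COLOR_BGR2HSV).astype(int)
    m=((h[...,0]<8)|(h[...,0]>170))&(h[...,1]>170)&(h[...,2]>70)
    M=np.zeros_like(m);M[v0*4:v1*4,u0*4:u1*4]=m[v0*4:v1*4,u0*4:u1*4];v,u=np.nonzero(M);return np.array([u.min(),u.max(),v.min(),v.max()])/4
obs=[('top',msk('pics/top0.png',235,272,148,184)),('side',msk('pics/side0.png',300,335,128,165))]
a=np.linspace(0,2*np.pi,40)
def box(n,p):
    P=np.array([proj(n,[p[0]+.024*np.cos(t),p[1]+.024*np.sin(t),z]) for t in a for z in(.076,.106)])
    return np.array([P[:,0].min(),P[:,0].max(),P[:,1].min(),P[:,1].max()])
for n,o in obs: print(n,o,box(n,[.6276,.136]).round(1))
for k in(obs[:1],obs[1:],obs):
    r=least_squares(lambda p:np.concatenate([box(n,p)-o for n,o in k]),[.6276,.136],x_scale=.01,diff_step=1e-3);print(r.x.round(4),r.fun.round(1))
s=telemetry.state();print(s['eef_pos'],s['tool_rot'],s['q'][6])
```

```text
top [242.5  260.   159.75 175.25] [240.7 262.8 156.  178.1]
side [300.   325.5  131.75 151.75] [307.8 323.8 133.9 152. ]
[0.6265 0.1372] [-2.3  2.4 -3.3  3.3]
[0.6206 0.1437] [ 4.8 -4.8  1.1 -0.8]Traceback (most recent call last):
  File "<stdin>", line 13, in <module>
    return func(*args, **kwargs)
    result = trf(vector_fun.fun, vector_fun.jac, x0, f0, J0, lb, ub, ftol, xtol,
                 gtol, max_nfev, x_scale, loss_function, tr_solver,
                 tr_options.copy(), verbose, callback=callback_wrapped)
    return trf_no_bounds(
        fun, jac, x0, f0, J0, ftol, xtol, gtol, max_nfev, x_scale,
        loss_function, tr_solver, tr_options, verbose, callback=callback)
    J = jac(x)
    self._update_jac()
    ~~~~~~~~~~~~~~~~^^
    self.J = self.jac_wrapped(xp_copy(self.x), f0=self.f)
             ~~~~~~~~~~~~~~~~^^^^^^^^^^^^^^^^^^^^^^^^^^^^
    J, dct = approx_derivative(
             ~~~~~~~~~~~~~~~~~^
        self.fun,
        ^^^^^^^^^
    ...<2 lines>...
        **self.finite_diff_options,
        ^^^^^^^^^^^^^^^^^^^^^^^^^^^
    )
    ^
    J, _nfev = _dense_differ
[... 176 characters left out ...]
^^^^^^^^^^^^^
                             mf)
                             ^^^
    df = [f_eval - f0 for f_eval in f_evals]
                                    ^^^^^^^
    f = np.atleast_1d(self.fun(x, *self.args, **self.kwargs))
                      ~~~~~~~~^^^^^^^^^^^^^^^^^^^^^^^^^^^^^^
    return np.atleast_1d(self.fun(x))
                         ~~~~~~~~^^^
    return self.f(x, *self.args, **self.kwargs)
           ~~~~~~^^^^^^^^^^^^^^^^^^^^^^^^^^^^^^
  File "<stdin>", line 13, in <lambda>
  File "<stdin>", line 9, in box
  File "h.py", line 10, in proj
    c=imaging.camera_params(n);p=np.array(c['R'])@np.array(X)+np.array(c['t'])
ValueError: time passes only in moves, steps and waits
```

Top camera alone gives the lid at (0.6265, 0.1372). The side mask caught the block's red at its left edge, so only its right edge is usable, and that suggests 1–3 mm more in +x. I go to about (0.628, 0.137) and descend.

>>> {"api": "carry_out", "payload": {
  "targets": [
    [1,1,3,-30,0,0,0],
    [1,0,0,-30,0,0,0],
    [1,0,0,-25,0,0,0],
    [1,0,0,-13,0,0,0],
    [1,0,0,0,0,0,0]
  ]
}}

```text
time_s: 13.5
eef_pos: [0.6268, 0.1381, 0.0789]
tool_rot: [-0.002, 0.24, 0.971, -0.001]
ft_force: [0.2, 0.5, 0.1]
width: 0.999
grasp_force: 0.0
```

>>> {"api": "carry_out", "payload": {
  "targets": [
    [0.4,0,0,0,0,0,0],
    [0.4,0,0,0,0,0,0],
    [0.4,0,0,0,0,0,0],
    [0.4,0,0,0,0,0,0],
    [0.4,0,0,0,0,0,0]
  ]
}}

```text
time_s: 14.0
eef_pos: [0.6283, 0.1396, 0.0812]
tool_rot: [0.0, 0.24, 0.971, 0.0]
ft_force: [-0.2, 0.2, 0.3]
width: 0.623
grasp_force: 0.0
```

>>> {"api": "carry_out", "payload": {
  "targets": [
    [0.4,0,0,0,0,0,0],
    [0.4,0,0,0,0,0,0],
    [0.4,0,0,0,0,0,0]
  ]
}}

```text
time_s: 14.3
eef_pos: [0.6281, 0.1392, 0.0808]
tool_rot: [0.0, 0.24, 0.971, -0.0]
ft_force: [-0.5, -0.7, 1.2]
width: 0.513
grasp_force: 30.0
```

Gripped at 47.7 mm, matching the lid. Trying counter-clockwise first with a small turn.

>>> {"api": "carry_out", "payload": {
  "targets": [
    [0.4,0,0,0,0,0,0],
    [0.4,0,0,0,0,0,3],
    [0.4,0,0,0,0,0,3],
    [0.4,0,0,0,0,0,0]
  ]
}}

```text
time_s: 14.7
eef_pos: [0.6281, 0.1391, 0.0809]
tool_rot: [-0.0, 0.189, 0.982, -0.0]
ft_force: [-0.8, -0.4, 2.7]
width: 0.511
grasp_force: 30.0
```

Run:
```python
from h import *
s=telemetry.state();r=s['tool_rot'];print(np.round(s['moment'],2),np.round(s['ft_force'],1),'yaw',-2*np.degrees(np.arctan2(r[1],r[2])),s['width'],np.round(s['q'],2),np.round(s['joint_efforts'],2))
```

```text
[-0.19  0.17  0.  ] [-0.8 -0.4  2.7] yaw -21.746545921192073 0.511367955025978 [-0.26  0.75  0.02  1.59 -0.02  0.8   0.96] [ -0.47 -46.45   0.18 -13.23  -0.18  -0.25   0.13]
```

It turned the full 6° with no resisting moment, so it loosens counter-clockwise. I continue to about 60° and check.

>>> {"api": "carry_out", "payload": {
  "targets": [
    [0.4,0,0,0,0,0,7],
    [0.4,0,0,0,0,0,7],
    [0.4,0,0,0,0,0,7],
    [0.4,0,0,0,0,0,7],
    [0.4,0,0,0,0,0,0]
  ]
}}

```text
time_s: 15.2
eef_pos: [0.6281, 0.1377, 0.0808]
tool_rot: [-0.0, -0.054, 0.999, -0.001]
ft_force: [-1.9, -2.9, 4.0]
width: 0.507
grasp_force: 30.0
```

Run:
```python
from h import *
s=telemetry.state();r=s['tool_rot'];print(np.round(s['moment'],2),np.round(s['ft_force'],1),'yaw',-2*np.degrees(np.arctan2(r[1],r[2])),s['width'],np.round(s['q'],2)[6],np.round(s['joint_efforts'],2)[6])
```

```text
[-0.72  0.28  0.05] [-1.9 -2.9  4. ] yaw 6.154393348228132 0.507234135731376 1.33 0.3
```

>>> {"api": "carry_out", "payload": {
  "targets": [
    [0.4,0,0,0,0,0,7],
    [0.4,0,0,0,0,0,7],
    [0.4,0,0,0,0,0,7],
    [0.4,0,0,0,0,0,7],
    [0.4,0,0,0,0,0,0]
  ]
}}

```text
time_s: 15.7
eef_pos: [0.6283, 0.1367, 0.0809]
tool_rot: [-0.001, -0.293, 0.956, -0.002]
ft_force: [-0.9, -5.4, 4.7]
width: 0.512
grasp_force: 30.0
```

Run:
```python
from h import *
s=telemetry.state();r=s['tool_rot'];print(np.round(s['moment'],2),np.round(s['ft_force'],1),'yaw',-2*np.degrees(np.arctan2(r[1],r[2])),s['width'],np.round(s['q'],2)[6],np.round(s['joint_efforts'],2)[6])
```

```text
[-1.09  0.37  0.1 ] [-0.9 -5.4  4.7] yaw 34.03296464840891 0.5118902295637169 1.71 0.24
```

>>> {"api": "carry_out", "payload": {
  "targets": [
    [0.4,0,-1,0,0,0,7],
    [0.4,0,-0.5,0,0,0,7],
    [0.4,0,0,0,0,0,7],
    [0.4,0,0,0,0,0,2],
    [0.4,0,0,0,0,0,0]
  ]
}}

```text
time_s: 16.2
eef_pos: [0.6285, 0.1361, 0.0808]
tool_rot: [-0.0, -0.477, 0.879, -0.001]
ft_force: [0.5, -5.1, 5.0]
width: 0.51
grasp_force: 30.0
```

Run:
```python
from h import *
s=telemetry.state();r=s['tool_rot'];print(np.round(s['moment'],2),np.round(s['ft_force'],1),'yaw',-2*np.degrees(np.arctan2(r[1],r[2])),s['width'],np.round(s['q'],2)[6],np.round(s['joint_efforts'],2)[6])
```

```text
[-1.08  0.23  0.01] [ 0.5 -5.1  5. ] yaw 56.971254903200595 0.5100022016786989 2.03 0.06
```

>>> {"api": "carry_out", "payload": {
  "targets": [
    [0.4,0,0,3,0,0,0],
    [0.4,0,0,3,0,0,0],
    [0.4,0,0,0,0,0,0]
  ]
}}

```text
time_s: 16.5
eef_pos: [0.6283, 0.1361, 0.0859]
tool_rot: [-0.001, -0.478, 0.879, -0.001]
ft_force: [0.7, -4.8, -2.7]
width: 0.51
grasp_force: 30.0
```

>>> {"api": "carry_out", "payload": {
  "targets": [
    [0.4,0,-1,3,0,0,0],
    [0.4,0,-0.5,3,0,0,0],
    [0.4,0,0,0,0,0,0]
  ]
}}

```text
time_s: 16.8
eef_pos: [0.629, 0.137, 0.0932]
tool_rot: [0.001, -0.479, 0.878, -0.0]
ft_force: [3.1, -3.0, -0.4]
width: 0.512
grasp_force: 30.0
```

Run:
```python
from h import *
snap('side','side7.png');snap('top','top7.png')
a=cv2.imread('pics/side7.png')[80:190,260:370];b=cv2.imread('pics/side6.png')[80:190,260:370]
cv2.imwrite('pics/both7.png',np.hstack([cv2.resize(x,(400,400),interpolation=cv2.INTER_CUBIC) for x in(a,b)]))
s=telemetry.state();print(s['ft_force'],s['moment'])
```

```text
[ 2.27848195 -2.40660347 -0.80667387] [-0.60353765 -0.53184539 -0.04113244]
```

View pics/both7.png

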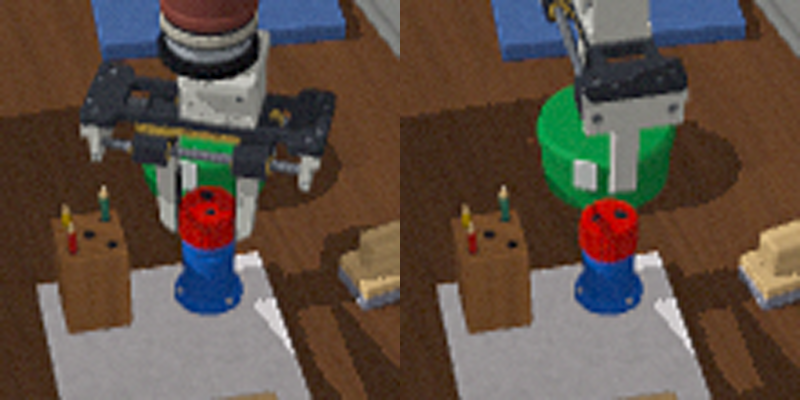

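Left (now) against right (before): the lid has risen by about 12 mm with the gripper, and its holes have turned. It is free, so I lift it clear straight up.

>>> {"api": "carry_out", "payload": {
  "targets": [
    [0.4,0,0,4,0,0,0],
    [0.4,0,0,5,0,0,0],
    [0.4,0,0,8,0,0,0],
    [0.4,0,0,10,0,0,0],
    [0.4,0,0,10,0,0,0]
  ]
}}

```text
time_s: 17.4
eef_pos: [0.6274, 0.1381, 0.1309]
tool_rot: [0.0, -0.48, 0.877, 0.001]
ft_force: [0.4, 0.1, -1.0]
width: 0.512
grasp_force: 30.0
```

>>> {"api": "carry_out", "payload": {
  "targets": [
    [0.4,0,0,10,0,0,0],
    [0.4,0,0,5,0,0,0],
    [0.4,0,0,0,0,0,0],
    [0.4,0,0,0,0,0,0],
    [0.4,0,0,0,0,0,0]
  ]
}}

```text
time_s: 17.9
eef_pos: [0.6277, 0.1362, 0.144]
tool_rot: [-0.001, -0.479, 0.878, 0.0]
ft_force: [0.3, 0.1, -1.0]
width: 0.505
grasp_force: 30.0
```

Run:
```python
from h import *
snap('side','side8.png');snap('top','top8.png')
a=cv2.imread('pics/side8.png')[50:270,210:430];b=cv2.imread('pics/top8.png')[100:300,220:420]
cv2.imwrite('pics/both8.png',np.hstack([cv2.resize(x,(400,400),interpolation=cv2.INTER_CUBIC) for x in(a,b)]))
s=telemetry.state();print(s['ft_force'],s['moment'],s['eef_pos'],s['tool_rot'],s['time_s'])
```

```text
[ 0.4402965   0.40985264 -1.07750156] [ 0.09050264  0.03472501 -0.03245527] [0.6277485  0.1362716  0.14403842] [-6.01444609e-04 -4.79246050e-01  8.77680382e-01  9.72180349e-05] 18.0
```

View pics/both8.png

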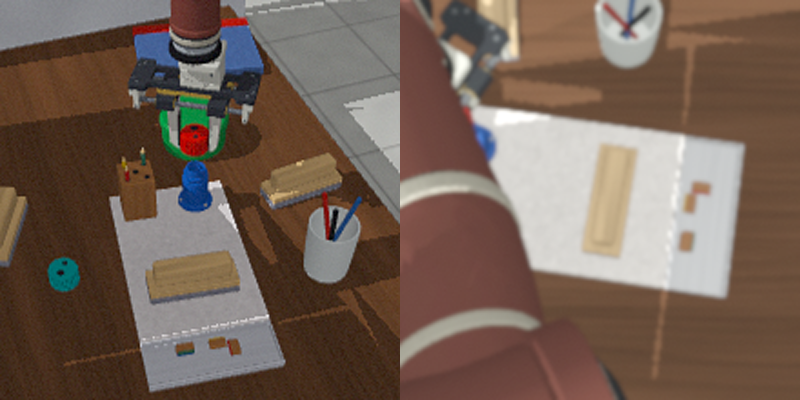

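The lid is at (193,140), held level about 63 mm above its seat, straight over the open blue tub. The duster is flat on the board and the chips are in the tin. Handing in.

```bash
python3 -c "
from bench import manip
print(manip.close_job())"
```

```text
the job is handed in; nothing more can be done
None
```

I handed the job in at about 18 s: all four chips are in the tin, the duster is flat on the board, and the lid unscrewed counter-clockwise (ordinary thread) and is held level about 63 mm above its seat, straight over the open tub.

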